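Find the rocking canister lid and press it home

ROBOT

A 7-joint arm with a two-finger parallel gripper is mounted at the origin on a cart in front of the work surface, level with it; the furniture and walls round the work are solid. World frame = base frame: x ahead of the robot, y to its left, z up, the work surface at z = 0. Lengths are in m, angles in rad, forces in N, time in s.
With the tool pointing down it reaches from about 0.425 to 0.875 m from the base axis. Payload 4.7 kg.
Tool frame: the origin (TCP) lies at the very end of the fingers, on their centre line; the grasp point (between the pads) lies 19 mm behind it (hold_point_z is the distance from the TCP to the grasp point, in m); x points along the fingers, y is the direction in which the jaws open and shut, and the axes are right-handed (so a half turn about x gives the same grasp; the last joint's range is limited). The gripper opens to 85 mm and grips with 20 to 120 N. Pads are 22 mm wide; open, the fingers measure 114 mm over their backs; the gripper's body (76 mm by 85 mm) begins 54 mm behind the grasp point. The pads swing forward as they close: fully open they stand 13 mm farther back than shut.
Start: joints at [-1.093, 0.321, -0.07, 1.45, 0.023, 1.371, -0.057], TCP at [0.291, 0.581, 0.231] pointing down, gripper open.
Joint ranges: [-2.86, 2.86], [-0.3, 2.09], [-1.38, 1.24], [0.06, 2.45], [-1.56, 4.7], [0.09, 2.05], [-2.69, 2.69]. Speed limits (rad/s): [2.57, 2.57, 3.14, 3.14, 3.14, 3.14, 3.14].

INTERFACE

Orientations are given as [roll, pitch, yaw] about the fixed x, y, z axes, in that order (R = Rz(yaw) Ry(pitch) Rx(roll)).
In Python, from station import * gives the robot as it stands. Calls block until the motion is done:
- move_to(position, orientation): joint-space move of the TCP to a pose.
- move_linear(position, rot=None, vel=0.15, threshold=None): straight line of the TCP; rot=None keeps the orientation; vel is the mean speed in m/s. With threshold (N) it stops when the force on the tool has changed by that much, and returns True; else False.
- set_joints(angles): joint-space move.
- gripper_open() and close_gripper(): open the fingers fully, or close them until they stop; the grip force is fixed at half the most.
- pause(seconds).
- inverse_kinematics(position, orientation): joint angles nearest the present ones, or None.
- observe(): the state.
- camera(name): name is "scene" or "top" or "wrist"; returns a dict with "pixels" (480x640x3 uint8, red, green, blue), "camera_matrix" (3x3 intrinsics, pixels), "R" (3x3) and "t" (3): a world point X has camera coordinates R X + t; the wrist camera has in their place "hand_eye" (4x4, takes a point from camera to tool coordinates, whose origin is the TCP and whose axes are the tool frame's). Camera axes: x right, y down, z forward; pixel columns grow to the right and rows downward; lengths in m; the calibration is good to about 2 mm. The wrist camera is an equidistant fisheye: a pixel r from the principal point sees the ray r / f radians off the axis. A picture is of the moment at which its call begins: read the wrist's pose just before it. There is no depth.
A pose or a line that the arm cannot do raises PlanningError and nothing moves.
- finish_job(): hands the job in, once; it reports no verdict.
The state is a dict: "time": time; "qpos": joint angles; "joint_velocities": joint speeds; "joint_efforts": joint torques, N m; "tool_pos": TCP position; "ee_rot": TCP orientation; "wrist_force": force on the tool from outside, world axes, zero at the start; "moment": the same for the moment, N m; "gripper_width": finger opening in m.
Only numpy, scipy, OpenCV 4.12 (cv2) and the standard library are available. Lean on these libraries where they do the work, as an engineer would, in place of code of your own. Each camera call takes 0.05 s, during which the arm holds its last target.

TASK

One of the four canisters on the worktop has not been closed properly. Press on the lids near their edge until you find the one that rocks, then press that lid down at its middle until it is fully home like the others. Only press: lift nothing, and leave the canisters and the other things standing where they are.

Things in the scene. Friction and masses are not known exactly. Their poses are not given: they have to be found in the camera images.
- lid_1: Flat wooden lid of canister_1 (all four alike): 99 mm across, 10 mm thick, 0.15 kg, groove round its top, rubber plug (74 mm across, 9 mm long) below. Origin: centre of the disc's underside; top 10 mm above it; z up. Home, the disc lies on the rim, origin 75 mm above the canister's; pressing it does not move it. One of the four, any one, is not home but level and 5 mm proud, on a stiff seal under its middle.
- canister_1: White ceramic canister, loose, 0.9 kg, 96 mm across, 75 mm high to its rim. Origin: centre of its underside; z up. It carries lid_1. A lid not home rocks under 2 to 8 N pressed 38 to 46 mm off its centre: that side dips to the rim (tilt about 0.13 rad), the other rises; let go, it falls level. Pressed within 10 mm of its centre with 16 to 22 N, it sinks 5 mm to the rim and stays.
- lid_2: Flat wooden lid of canister_2 (all four alike): 99 mm across, 10 mm thick, 0.15 kg, groove round its top, rubber plug (74 mm across, 9 mm long) below. Origin: centre of the disc's underside; top 10 mm above it; z up. Home, the disc lies on the rim, origin 75 mm above the canister's; pressing it does not move it. One of the four, any one, is not home but level and 5 mm proud, on a stiff seal under its middle.
- canister_2: White ceramic canister, loose, 0.9 kg, 96 mm across, 75 mm high to its rim. Origin: centre of its underside; z up. It carries lid_2. A lid not home rocks under 2 to 8 N pressed 38 to 46 mm off its centre: that side dips to the rim (tilt about 0.13 rad), the other rises; let go, it falls level. Pressed within 10 mm of its centre with 16 to 22 N, it sinks 5 mm to the rim and stays.
- lid_3: Flat wooden lid of canister_3 (all four alike): 99 mm across, 10 mm thick, 0.15 kg, groove round its top, rubber plug (74 mm across, 9 mm long) below. Origin: centre of the disc's underside; top 10 mm above it; z up. Home, the disc lies on the rim, origin 75 mm above the canister's; pressing it does not move it. One of the four, any one, is not home but level and 5 mm proud, on a stiff seal under its middle.
- canister_3: White ceramic canister, loose, 0.9 kg, 96 mm across, 75 mm high to its rim. Origin: centre of its underside; z up. It carries lid_3. A lid not home rocks under 2 to 8 N pressed 38 to 46 mm off its centre: that side dips to the rim (tilt about 0.13 rad), the other rises; let go, it falls level. Pressed within 10 mm of its centre with 16 to 22 N, it sinks 5 mm to the rim and stays.
- lid_4: Flat wooden lid of canister_4 (all four alike): 99 mm across, 10 mm thick, 0.15 kg, groove round its top, rubber plug (74 mm across, 9 mm long) below. Origin: centre of the disc's underside; top 10 mm above it; z up. Home, the disc lies on the rim, origin 75 mm above the canister's; pressing it does not move it. One of the four, any one, is not home but level and 5 mm proud, on a stiff seal under its middle.
- canister_4: White ceramic canister, loose, 0.9 kg, 96 mm across, 75 mm high to its rim. Origin: centre of its underside; z up. It carries lid_4. A lid not home rocks under 2 to 8 N pressed 38 to 46 mm off its centre: that side dips to the rim (tilt about 0.13 rad), the other rises; let go, it falls level. Pressed within 10 mm of its centre with 16 to 22 N, it sinks 5 mm to the rim and stays.
- herb_jar: Glass herb jar with a lid, 44 mm across, 100 mm high, standing among the canisters; bystander. Origin: centre of its underside.
- timer: Kitchen timer, 63 mm across, 48 mm high; bystander in front of the canisters. Origin: centre of its underside.
- glass_pot: Small dark glass pot, 72 mm across, 54 mm high; bystander behind. Origin: centre of its underside.
- sugar_bowl: Steel sugar bowl with a ball-topped lid, 74 mm across, 71 mm high; bystander behind. Origin: centre of its underside.
- spoon: Slim piece of steel cutlery lying flat, 193 mm long, 15 mm high; bystander in front. Origin: centre of its underside.
Not all that is in view belongs to the job. What is shaped like the lid_1 but green or purple is not meant. What is shaped like the lid_3 but pink is not meant.

How it is judged:
By the outcome, as a careful person would: the job done as asked, in the order asked, and still so for the second after the job is handed in, with the robot touching nothing.
It also fails if it takes over 58 s, if anything falls off the work surface, if the arm or the gripper's body presses on something with over 40 N, if the wrist force passes 120 N, or if a joint passes its speed limit or range.

## Working session

There is one attempt and no reset: what is moved stays moved. The work goes in short steps, each a Python script; the robot and the scene stay as the last script left them, time stands still between calls to the robot, and variables do not carry over. Pictures are saved under pics/ and viewed, and the job is handed in when it is done.

```bash
ls; mkdir -p pics; python3 - <<'E'
from station import *
import cv2,numpy as np
for n in ("scene","top"):
    c=camera(n); cv2.imwrite(f"pics/{n}0.png",c["pixels"][:,:,::-1]); np.savez(f"{n}0.npz",**c); print(n,c["camera_matrix"].tolist(),np.round(c["R"],4).tolist(),c["t"])
o=observe();print(o)
E
```

```text
pics
scene [[500.789360002491, 0.0, 317.1264935924167], [0.0, 500.789360002491, 234.10852773490976], [0.0, 0.0, 1.0]] [[0.8998, -0.4362, 0.0115], [-0.3221, -0.6818, -0.6568], [0.2944, 0.5873, -0.754]] [-0.48536429  0.16738731  1.2864442 ]
top [[552.1103701870154, 0.0, 323.5951636427178], [0.0, 552.1103701870154, 246.97075130247617], [0.0, 0.0, 1.0]] [[-0.0002, -0.9999, -0.0125], [-0.986, 0.0023, -0.1666], [0.1666, 0.0123, -0.986]] [-0.07937598  0.51974928  1.2940709 ]
{'time': 0.1, 'qpos': array([-1.09292097,  0.32174635, -0.07007495,  1.45155552,  0.02262529,
        1.37079983, -0.05689039]), 'joint_velocities': array([-0.00053618, -0.00252178,  0.00136391, -0.00307025, -0.00032249,
        0.00153011, -0.00080727]), 'joint_efforts': array([ 1.18254015e-04, -4.94878471e+01, -3.83730233e-01, -3.15213811e+01,
        1.29243193e-02,  7.42967182e-03, -3.17933200e-05]), 'tool_pos': array([0.29060377, 0.58088162, 0.23033318]), 'ee_rot': array([-1.50031742,  1.56907372, -1.96405948]), 'wrist_force': array([ 0.71965155,  1.05851406, -0.42679992]), 'moment': array([-0.02661463,  0.00525028, -0.01464313]), 'gripper_width': 0.08546475965339648}
```

View pics/scene0.png

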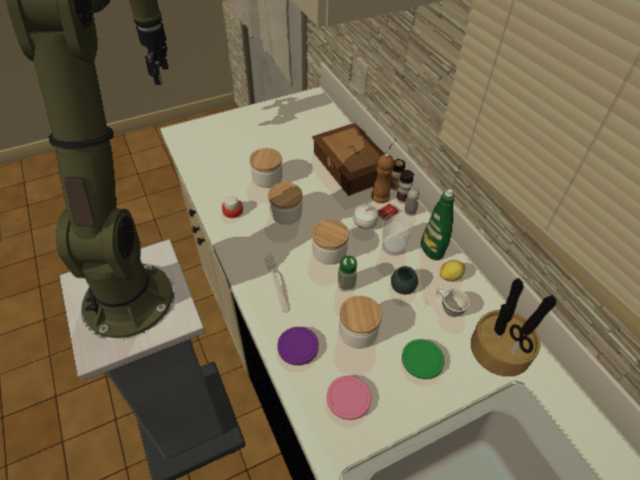

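View pics/top0.png

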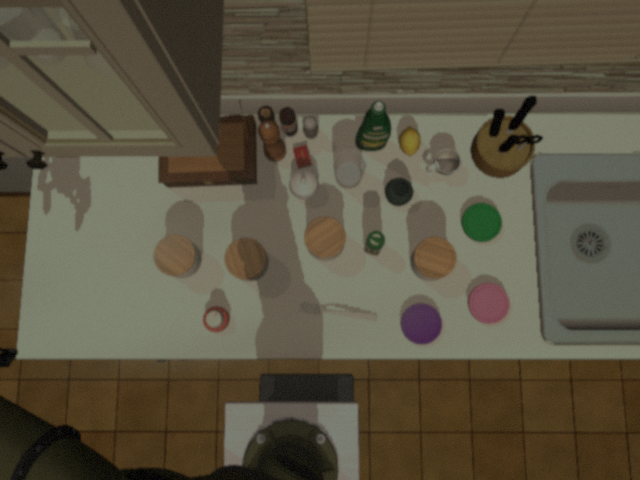

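```bash
cat > h.py <<'E'
import numpy as np,cv2
def ray(c,uv):
    K,R,t=c["camera_matrix"],c["R"],c["t"]
    d=R.T@np.linalg.solve(K,np.array([uv[0],uv[1],1.0])); return -R.T@t,d
def atz(c,uv,z):
    o,d=ray(c,uv); return o+d*(z-o[2])/d[2]
def proj(c,X):
    p=c["camera_matrix"]@(c["R"]@np.asarray(X)+c["t"]); return p[:2]/p[2]
E
python3 - <<'E'
from h import *
seeds={"scene":[(266,160),(285,196),(330,236),(361,315)],"top":[(176,256),(246,259),(325,238),(434,257)]}
cs={}
res={}
for n in seeds:
    c=dict(np.load(n+"0.npz")); cs[n]=c
    im=c["pixels"][:,:,::-1].copy()
    lab=cv2.cvtColor(im,cv2.COLOR_BGR2HSV)
    big=cv2.resize(im,None,fx=1,fy=1)
    for i,s in enumerate(seeds[n]):
        m=((lab[:,:,1]>60)&(lab[:,:,0]<28)).astype(np.uint8)
        k,l,st,ce=cv2.connectedComponentsWithStats(m)
        b=l[s[1],s[0]]
        cnt=max(cv2.findContours((l==b).astype(np.uint8),cv2.RETR_EXTERNAL,cv2.CHAIN_APPROX_NONE)[0],key=len)
        e=cv2.fitEllipse(cv2.convexHull(cnt)); res[n,i]=e
        print(n,i,lab[s[1],s[0]],st[b],np.round(e[0],1),np.round(e[1],1),atz(c,e[0],.085).round(4),atz(c,e[0],.09).round(4))
        cv2.ellipse(big,e,(0,0,255),1)
    cv2.imwrite(f"pics/{n}_fit.png",cv2.resize(big[130:370,130:490],(800,533)))
for i in range(4):
    o1,d1=ray(cs["scene"],res["scene",i][0]);o2,d2=ray(cs["top"],res["top",i][0])
    A=np.c_[d1,-d2];s=np.linalg.lstsq(A,o2-o1,rcond=None)[0]
    print(i,(o1+d1*s[0]).round(4),(o2+d2*s[1]).round(4))
E
```

```text
scene 0 [ 16 131 162] [249 148  33  24 633] [265.5 159.4] [24.1 32.9] [0.492  0.2642 0.085 ] [0.4901 0.2586 0.09  ]
scene 1 [ 16 132 110] [267 181  36  28 794] [284.4 194.7] [28.  35.7] [0.4832 0.0996 0.085 ] [0.4813 0.0949 0.09  ]
scene 2 [ 17 130 155] [311 218  39  32 960] [329.8 233.5] [31.4 38.4] [ 0.5339 -0.0862  0.085 ] [ 0.5318 -0.0901  0.09  ]
scene 3 [ 16 131 171] [ 339  296   44   39 1340] [360.4 314.3] [38.6 44.1] [ 0.4856 -0.3396  0.085 ] [ 0.4838 -0.3421  0.09  ]
top 0 [ 16 105 122] [ 153  233   44   44 1464] [174.9 254.7] [43.  43.6] [0.4951 0.2684 0.085 ] [0.4943 0.267  0.09  ]
top 1 [ 15 111  85] [ 224  235   46   45 1520] [246.7 258.4] [43.9 47.6] [0.486  0.0995 0.085 ] [0.4852 0.0987 0.09  ]
top 2 [ 16 120 117] [ 304  214   43   46 1491] [324.7 236.3] [42.4 45.4] [ 0.538  -0.0833  0.085 ] [ 0.5371 -0.0833  0.09  ]
top 3 [ 16 130 120] [ 411  234   46   46 1569] [433.9 257. ] [44.1 45.8] [ 0.4882 -0.3377  0.085 ] [ 0.4875 -0.3367  0.09  ]
0 [0.4941 0.2704 0.0794] [0.4959 0.27   0.0796]
1 [0.4835 0.1003 0.0843] [0.486  0.0996 0.0846]
2 [ 0.5361 -0.0823  0.0799] [ 0.5389 -0.0832  0.0804]
3 [ 0.487  -0.3377  0.0815] [ 0.4887 -0.3383  0.0818]
```

```bash
python3 - <<'E'
from station import *
import numpy as np
f=[]
for i in range(5):
    f.append(observe()["wrist_force"].round(2).tolist()); pause(0.02)
print(f)
E
```

```text
[[0.72, 1.06, -0.43], [0.41, 0.02, -0.3], [0.27, 0.39, -1.0], [0.42, 0.69, 0.1], [0.13, -0.2, 0.03]]
```

View pics/scene_fit.png

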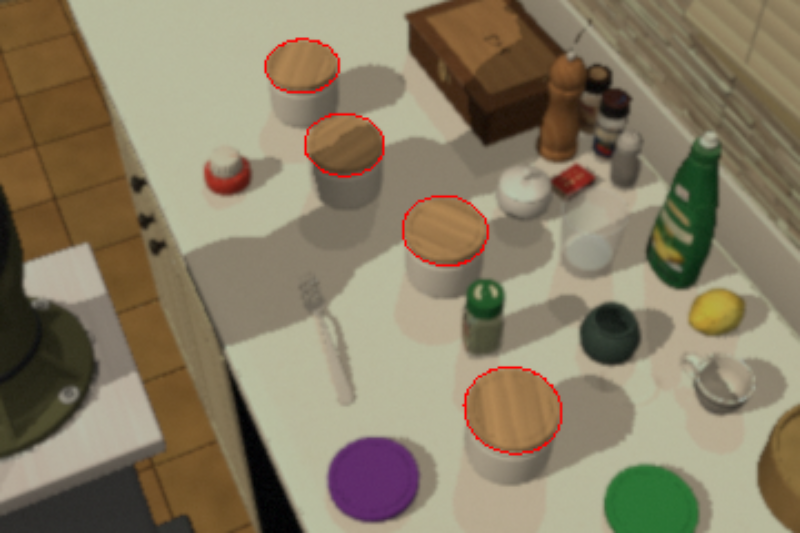

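View pics/top_fit.png

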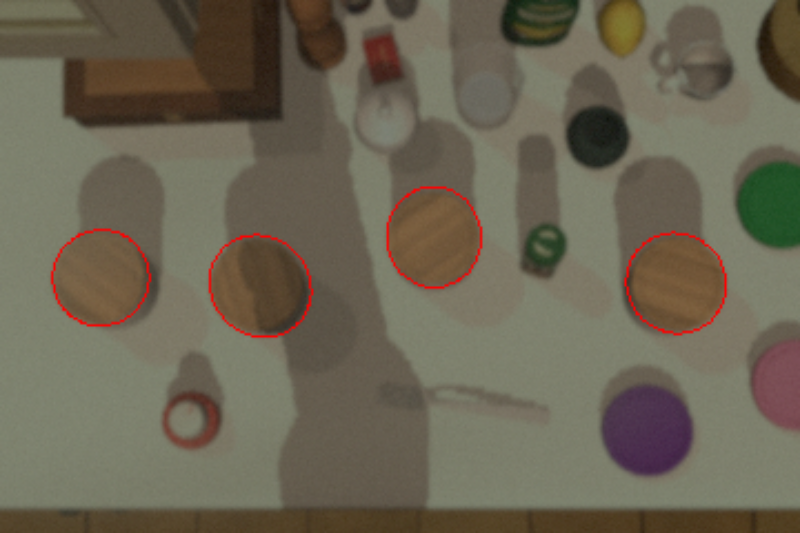

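```bash
python3 - <<'E'
from h import *
from scipy.optimize import least_squares
S={"scene":[(265.5,159.4),(284.4,194.7),(329.8,233.5),(360.4,314.3)],"top":[(174.9,254.7),(246.7,258.4),(324.7,236.3),(433.9,257.)]}
cs={n:dict(np.load(n+"0.npz")) for n in S}
a=np.linspace(0,2*np.pi,72)
def cen(c,x,y,z):
    P=[proj(c,(x+.0495*np.cos(t),y+.0495*np.sin(t),zz)) for t in a for zz in (z,z-.01)]
    return np.array(cv2.fitEllipse(cv2.convexHull((np.array(P)*64).astype(np.float32).reshape(-1,1,2)))[0])/64
for i in range(4):
    f=lambda v,ns: np.concatenate([cen(cs[n],*v)-S[n][i] for n in ns])
    r=least_squares(lambda v:f(v,["scene","top"]),[.5,0,.085],x_scale=.1,diff_step=1e-3)
    out=[r.x.round(4),r.fun.round(2)]
    for n in S:
        for z in (.085,):
            q=least_squares(lambda v:f([*v,z],[n]),r.x[:2]+.001,diff_step=1e-3); out.append(q.x.round(4))
    print(i,out)
E
```

```text
0 [array([0.4952, 0.2697, 0.0858]), array([ 0.36, -0.07, -0.07,  0.27]), array([0.4944, 0.2707]), array([0.496 , 0.2697])]
1 [array([0.4849, 0.0994, 0.0909]), array([ 0.52, -0.1 , -0.12,  0.42]), array([0.4856, 0.1052]), array([0.4867, 0.1001])]
2 [array([ 0.5375, -0.0828,  0.0864]), array([ 0.59, -0.13, -0.16,  0.51]), array([ 0.5365, -0.0814]), array([ 0.539 , -0.0831])]
3 [array([ 0.4878, -0.3377,  0.088 ]), array([ 0.38, -0.09, -0.12,  0.37]), array([ 0.488, -0.336]), array([ 0.4892, -0.3385])]
```

```bash
python3 - <<'E'
from h import *
from station import *
from scipy.spatial.transform import Rotation as Ro
c=dict(np.load("top0.npz"));s=dict(np.load("scene0.npz"))
for z in (.3,.4,.5,.6,.7):
    for uv in ((218,155),(165,148),(0,155)):
        X=atz(c,uv,z); print(z,uv,X.round(3),proj(s,X).round(0))
np.set_printoptions(precision=3,suppress=True)
print(Ro.from_euler("xyz",observe()["ee_rot"]).as_matrix())
w=camera("wrist"); cv2.imwrite("pics/w0.png",w["pixels"][:,:,::-1]); print(w["camera_matrix"],w["hand_eye"])
for tau in (0,.2):
  for sg in (1,-1):
    x=np.array([-np.sin(tau),0,-np.cos(tau)]); y=np.array([0,sg,0.]); R=np.c_[x,y,np.cross(x,y)]
    e=Ro.from_matrix(R).as_euler("xyz")
    for p in ((.52,.1,.2),(.52,.1,.085),(.5,-.34,.085),(.53,.27,.085)):
        print(tau,sg,p,e,inverse_kinematics(p,e))
E
```

```text
0.3 (218, 155) [0.664 0.129 0.3  ] [340. 109.]
0.3 (165, 148) [0.68  0.237 0.3  ] [327.  87.]
0.3 (0, 155) [0.666 0.571 0.3  ] [276.  35.]
0.4 (218, 155) [0.63  0.108 0.4  ] [333.  83.]
0.4 (165, 148) [0.644 0.205 0.4  ] [320.  63.]
0.4 (0, 155) [0.632 0.508 0.4  ] [271.  14.]
0.5 (218, 155) [0.595 0.087 0.5  ] [325.  53.]
0.5 (165, 148) [0.607 0.174 0.5  ] [313.  34.]
0.5 (0, 155) [0.597 0.445 0.5  ] [266. -10.]
0.6 (218, 155) [0.561 0.065 0.6  ] [316.  16.]
0.6 (165, 148) [0.571 0.143 0.6  ] [305.  -0.]
0.6 (0, 155) [0.562 0.382 0.6  ] [260. -39.]
0.7 (218, 155) [0.526 0.044 0.7  ] [305. -28.]
0.7 (165, 148) [0.535 0.111 0.7  ] [295. -42.]
0.7 (0, 155) [0.527 0.319 0.7  ] [252. -75.]
[[-0.001  0.447  0.894]
 [-0.001  0.894 -0.447]
 [-1.    -0.001  0.   ]]
[[371.648   0.    319.203]
 [  0.    371.648 241.477]
 [  0.      0.      1.   ]] [[-0.001 -0.328  0.945 -0.143]
 [ 1.     0.001  0.001 -0.001]
 [-0.002  0.945  0.328 -0.085]
 [ 0.     0.     0.     1.   ]]
0 1 (0.52, 0.1, 0.2) [-0.     1.571  0.   ] [-0.524  0.08   0.3    1.803 -0.025  1.262  1.353]
0 1 (0.52, 0.1, 0.085) [-0.   
[... 844 characters left out ...]
 -0.34, 0.085) [3.142 1.371 3.142] [-0.179  0.633  0.942  1.608 -0.384  1.315  2.401]
0.2 1 (0.53, 0.27, 0.085) [3.142 1.371 3.142] [-0.541  0.447  0.101  1.6   -0.135  1.28   1.176]
0.2 -1 (0.52, 0.1, 0.2) [0.    1.371 3.142] [-0.665  0.254  0.537  1.652 -0.155  1.471 -1.67 ]
0.2 -1 (0.52, 0.1, 0.085) [0.    1.371 3.142] [-0.65   0.366  0.528  1.771 -0.218  1.261 -1.615]
0.2 -1 (0.5, -0.34, 0.085) [0.    1.371 3.142] [-0.18   0.634  0.943  1.608 -0.385  1.315 -0.74 ]
0.2 -1 (0.53, 0.27, 0.085) [0.    1.371 3.142] [-0.812  0.476  0.454  1.612 -0.288  1.299 -1.848]<sys>:0: UserWarning: Gimbal lock detected. Setting third angle to zero since it is not possible to uniquely determine all angles.
```

View pics/w0.png

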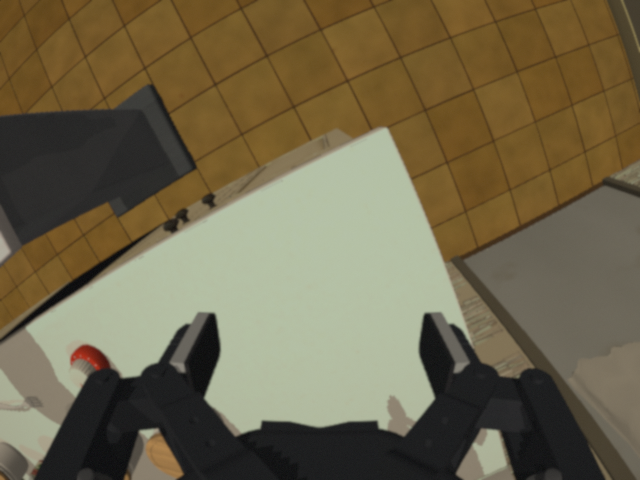

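```bash
cat >> h.py <<'E'
from scipy.spatial.transform import Rotation as Ro
import warnings; warnings.filterwarnings("ignore")
def rot(tau,side):  # side: unit xy direction of the press point from lid centre; tool z along it
    s=np.array([side[0],side[1],0.]); x=-np.sin(tau)*s+np.array([0,0,-np.cos(tau)])
    y=np.cross([0,0,1.],s); return np.c_[x,y,np.cross(x,y)]
def fz(st,n=4):
    f=[]
    for _ in range(n): st.pause(0.02); f.append(st.observe()["wrist_force"])
    return np.mean(f,0)
E
python3 - <<'E'
from h import *
import station as st
st.close_gripper(); print(st.observe()["gripper_width"],st.observe()["time"])
tau=.2; s=(0,-1); R=rot(tau,s); e=Ro.from_matrix(R).as_euler("xyz")
C=np.array([.4855,.0994]); 
alts=[e, Ro.from_matrix(R@np.diag([1,-1,-1])).as_euler("xyz")]
for a in alts: print(a.round(3), st.inverse_kinematics([C[0],C[1]-.031,.16],a))
qs=[st.inverse_kinematics([C[0],C[1]-.031,.16],a) for a in alts]; q0=st.observe()["qpos"]
k=int(np.argmin([np.abs(q-q0).max() for q in qs])); e=alts[k]
st.move_to([C[0],C[1]-.031,.16],e); print(k,st.observe()["time"],st.observe()["tool_pos"])
st.move_linear([C[0],C[1]-.031,.105],vel=.1)
print(fz(st,6).round(2),st.observe()["tool_pos"].round(4),st.observe()["time"])
w=st.camera("scene"); cv2.imwrite("pics/s1.png",cv2.resize(w["pixels"][120:300,200:440,::-1],None,fx=3,fy=3)); 
w=st.camera("wrist"); cv2.imwrite("pics/w1.png",w["pixels"][:,:,::-1])
E
```

```text
-6.010767542990937e-05 1.0
[3.142 1.371 1.571] [-0.53640727  0.01703597  0.49644448  1.9657648  -0.22691092  1.16227477
  0.05056078]
[0.    1.371 1.571] NoneTraceback (most recent call last):
  File "<stdin>", line 9, in <module>
TypeError: unsupported operand type(s) for -: 'NoneType' and 'float'
```

```bash
python3 - <<'E'
from h import *
import station as st
tau=.2; s=(0,-1); R=rot(tau,s); e=Ro.from_matrix(R).as_euler("xyz")
C=np.array([.4855,.0994]); 
st.move_to([C[0],C[1]-.031,.16],e); print(st.observe()["time"],st.observe()["tool_pos"])
st.move_linear([C[0],C[1]-.031,.105],vel=.1)
print(fz(st,6).round(2),st.observe()["tool_pos"].round(4),st.observe()["time"])
w=st.camera("scene"); cv2.imwrite("pics/s1.png",cv2.resize(w["pixels"][120:300,200:440,::-1],None,fx=3,fy=3)); 
w=st.camera("wrist"); cv2.imwrite("pics/w1.png",w["pixels"][:,:,::-1])
E
```

```text
3.0083 [0.48569405 0.07004929 0.16015047]
[ 0.08 -0.24  0.05] [0.4862 0.0685 0.1058] 3.8083
```

View pics/s1.png

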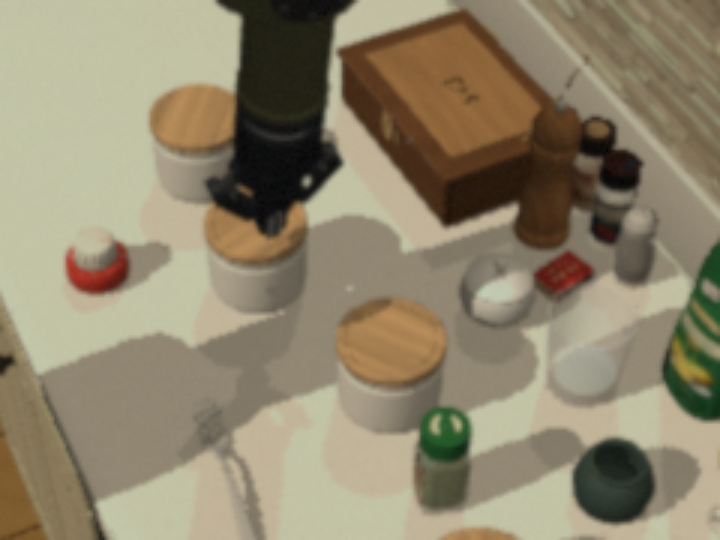

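View pics/w1.png

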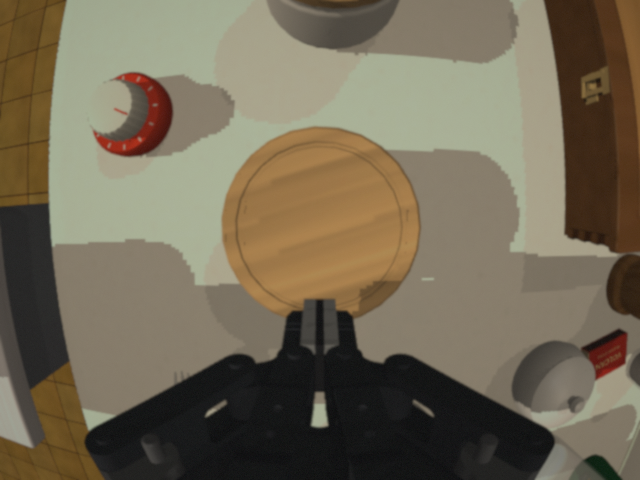

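```bash
cat >> h.py <<'E'
def wray(w,st_,uv):
    K=w["camera_matrix"]; d=np.array([(uv[0]-K[0,2])/K[0,0],(uv[1]-K[1,2])/K[1,1]]); th=np.hypot(*d)
    v=np.array([*(d/max(th,1e-9)*np.sin(th)),np.cos(th)])
    H=w["hand_eye"]; R=Ro.from_euler("xyz",st_["ee_rot"]).as_matrix()
    return R@H[:3,3]+st_["tool_pos"], R@H[:3,:3]@v
def watz(w,s,uv,z):
    o,d=wray(w,s,uv); return o+d*(z-o[2])/d[2]
E
python3 - <<'E'
from h import *
import station as st
s=st.observe(); w=st.camera("wrist"); np.savez("w1.npz",**w)
hsv=cv2.cvtColor(w["pixels"],cv2.COLOR_RGB2HSV)
m=((hsv[:,:,1]>95)&(hsv[:,:,0]<28)).astype(np.uint8); k,l,stt,ce=cv2.connectedComponentsWithStats(m); b=l[230,320]; print(stt[b])
hull=cv2.convexHull(max(cv2.findContours((l==b).astype(np.uint8),0,1)[0],key=len))[:,0]
hull=np.array([h for h in hull if h[1]<295])
for z in (.085,.09):
    P=np.array([watz(w,s,h+.0,z)[:2] for h in hull]); A=np.c_[2*P,np.ones(len(P))]; q=np.linalg.lstsq(A,(P**2).sum(1),rcond=None)[0]
    print(z,q[:2].round(4),np.sqrt(q[2]+q[:2]@q[:2]).round(4))
E
```

```text
[  222   127   199   191 29614]
0.085 [0.4869 0.1052] 0.0488
0.09 [0.4869 0.1057] 0.0474
```

```bash
cat >> h.py <<'E'
def press(st,x,y,z0=.097,z1=.080,step=.001,fmax=6.):
    b=fz(st,5)[2]; z=z0
    st.move_linear([x,y,z],vel=.08)
    while z>z1:
        f=fz(st,3)[2]-b; p=st.observe()["tool_pos"]; print(f"{z:.4f} {p[2]:.4f} {f:.2f}")
        if f>fmax: break
        z-=step; st.move_linear([x,y,z],vel=.03)
    return z
E
python3 - <<'E'
from h import *
import station as st
press(st,.486,.0705)
o=st.observe(); print(o["time"],o["tool_pos"],o["wrist_force"])
w=st.camera("wrist"); cv2.imwrite("pics/w2.png",w["pixels"][:,:,::-1]); np.savez("w2.npz",**w)
E
```

```text
0.0970 0.0966 -0.28
0.0960 0.0960 0.35
0.0950 0.0950 0.13
0.0940 0.0940 -0.23
0.0930 0.0930 0.52
0.0920 0.0920 -0.19
0.0910 0.0909 -0.09
0.0900 0.0900 0.27
0.0890 0.0889 0.27
0.0880 0.0880 -0.25
0.0870 0.0870 0.19
0.0860 0.0865 5.27
0.0850 0.0863 11.27
7.9417 [0.4862476  0.07052268 0.08633248] [-3.98430104 -1.69796431 10.94934547]
```

View pics/w2.png

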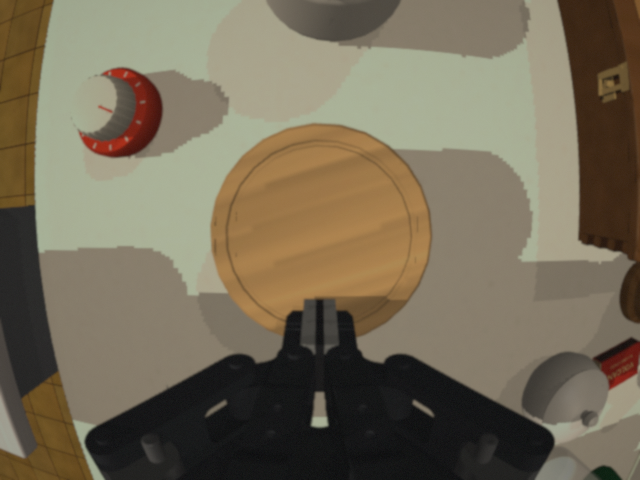

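```bash
python3 - <<'E'
from h import *
import station as st
c=dict(np.load("top0.npz"));s=dict(np.load("scene0.npz"))
print(atz(c,(375,240),.1),atz(s,(348,264),.1))
np.set_printoptions(precision=2,suppress=True)
print(st.observe()["qpos"])
for n,C in dict(l0=(.4948,.2702),l2=(.5365,-.0815),l3=(.488,-.337)).items():
  for sd in ((0,-1),(0,1),(-1,0),(1,0)):
    R=rot(.2,sd)
    for k,M in enumerate((R,R@np.diag([1,-1,-1]))):
        print(n,sd,k,st.inverse_kinematics([C[0]+.031*sd[0],C[1]+.031*sd[1],.09],Ro.from_matrix(M).as_euler("xyz")))
E
```

```text
[ 0.52615032 -0.2000038   0.1       ] [ 0.52308335 -0.2068311   0.1       ]
[-0.52  0.11  0.5   2.04 -0.3   1.02  0.13]
l0 (0, -1) 0 [-0.71  0.18  0.37  1.95 -0.31  0.97 -0.19]
l0 (0, -1) 1 [ 0.63  0.41 -1.17  1.91  0.24  0.98  2.52]
l0 (0, 1) 0 [-0.69  0.37  0.    1.7   0.16  1.21  2.39]
l0 (0, 1) 1 [-0.92  0.37  0.29  1.71  0.06  1.2  -0.67]
l0 (-1, 0) 0 [-0.84  0.08  0.19  2.05  0.14  0.85 -2.31]
l0 (-1, 0) 1 [-0.84  0.08  0.19  2.05  0.14  0.85  0.83]
l0 (1, 0) 0 [-0.65  0.44  0.24  1.61 -0.19  1.29  1.22]
l0 (1, 0) 1 [-0.84  0.47  0.48  1.62 -0.3   1.31 -1.84]
l2 (0, -1) 0 [-0.27  0.31  0.65  1.85 -0.41  1.15  0.55]
l2 (0, -1) 1 [-0.59  0.44  1.07  1.86 -0.61  1.22 -2.43]
l2 (0, 1) 0 [ 0.9   0.46 -1.17  1.87  0.66  1.22  2.61]
l2 (0, 1) 1 [-0.57  0.22  0.53  1.92  0.1   1.04 -0.1 ]
l2 (-1, 0) 0 [-0.49 -0.    0.62  2.14 -0.03  0.81 -1.42]
l2 (-1, 0) 1 [-0.37 -0.    0.5   2.14 -0.04  0.81  1.72]
l2 (1, 0) 0 [-0.26  0.44  0.44  1.65 -0.16  1.3   1.79]
l2 (1, 0) 1 [-0.46  0.49  0.7   1.66 -0.28  1.31 -1.25]
l3 (0, -1) 0 [ 0.05  0.58  0.87  1.63 -0.58  1.34  1.07]
l3 (0, -1) 1 [-0.06  0.67  1.06  1.63 -0.71  1.4  -1.98]
l3 (0, 1) 0 [-0.52  0.37  1.08  1.92 -0.18  0.95 -2.53]
l3 (0, 1) 1 [-0.25  0.26  0.74  1.92  0.    0.94  0.46]
l3 (-1, 0) 0 [-0.26  0.25  1.04  1.99 -0.45  0.92 -0.57]
l3 (-1, 0) 1 [-0.01  0.19  0.74  1.98 -0.33  0.89  2.48]
l3 (1, 0) 0 [ 0.06  0.53  0.56  1.55 -0.17  1.3   2.22]
l3 (1, 0) 1 [-0.15  0.64  0.9   1.56 -0.37  1.33 -0.77]
```

```bash
cat >> h.py <<'E'
def seg(w,s,seed,ymax=295):
    hsv=cv2.cvtColor(w["pixels"],cv2.COLOR_RGB2HSV)
    m=((hsv[:,:,1]>95)&(hsv[:,:,0]<28)).astype(np.uint8); k,l,stt,ce=cv2.connectedComponentsWithStats(m); b=l[seed[1],seed[0]]
    hull=cv2.convexHull(max(cv2.findContours((l==b).astype(np.uint8),0,1)[0],key=len))[:,0]
    hull=np.array([h for h in hull if h[1]<ymax])
    for z in (.085,.09):
        P=np.array([watz(w,s,h+.0,z)[:2] for h in hull]); A=np.c_[2*P,np.ones(len(P))]; q=np.linalg.lstsq(A,(P**2).sum(1),rcond=None)[0]
        print(z,q[:2].round(4),np.sqrt(q[2]+q[:2]@q[:2]).round(4),stt[b])
E
python3 - <<'E'
from h import *
import station as st
e=Ro.from_matrix(rot(.2,(0,-1))).as_euler("xyz")
st.move_linear([.486,.0705,.12],vel=.15)
st.move_to([.5365,-.0815-.031,.135],e)
st.move_linear([.5365,-.0815-.031,.105],vel=.1)
s=st.observe(); w=st.camera("wrist"); cv2.imwrite("pics/w3.png",w["pixels"][:,:,::-1])
print(s["time"],s["tool_pos"]); seg(w,s,(320,230))
E
```

```text
9.6083 [ 0.53605151 -0.11157839  0.10439362]
0.085 [ 0.5374 -0.0815] 0.0487 [  223   140   199   192 28774]
0.09 [ 0.5373 -0.0808] 0.0474 [  223   140   199   192 28774]
```

View pics/w3.png

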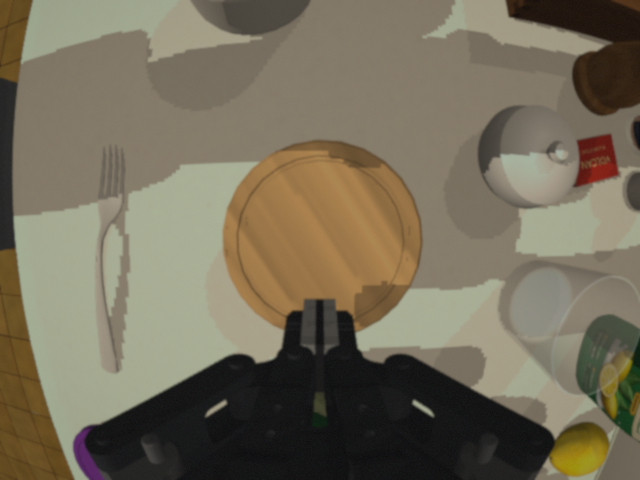

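```bash
cat >> h.py <<'E'
def press2(st,x,y,z0=.094,z1=.082,step=.001,fmax=4.,fine=.0005):
    b=fz(st,5)[2]; z=z0
    st.move_linear([x,y,z],vel=.08)
    while z>z1:
        f=fz(st,3)[2]-b; p=st.observe()["tool_pos"]; print(f"{z:.4f} {p[2]:.4f} {f:.2f}")
        if f>fmax: break
        z-=step if abs(f)<1.2 else fine; st.move_linear([x,y,z],vel=.03)
    return z
E
python3 - <<'E'
from h import *
import station as st
press2(st,.537,-.0816-.0325)
s=st.observe(); w=st.camera("wrist"); seg(w,s,(320,230))
st.move_linear([.537,-.1141,.12],vel=.15)
e=Ro.from_matrix(rot(.2,(0,-1))).as_euler("xyz")
st.move_linear([.488,-.337-.031,.135],e,vel=.25)
st.move_linear([.488,-.337-.031,.105],vel=.1)
s=st.observe(); w=st.camera("wrist"); cv2.imwrite("pics/w4.png",w["pixels"][:,:,::-1])
print(s["time"],s["tool_pos"]); seg(w,s,(320,230))
E
```

```text
0.0940 0.0936 -0.26
0.0930 0.0931 -0.18
0.0920 0.0920 0.20
0.0910 0.0909 -0.04
0.0900 0.0899 -0.21
0.0890 0.0889 -0.30
0.0880 0.0880 0.10
0.0870 0.0869 -0.56
0.0860 0.0866 4.87
0.085 [ 0.5373 -0.0816] 0.0488 [  210   129   221   211 34956]
0.09 [ 0.5373 -0.0809] 0.0472 [  210   129   221   211 34956]
14.5417 [ 0.48771569 -0.36724242  0.10406899]
0.085 [ 0.4869 -0.3389] 0.0501 [  216   141   204   196 29994]
0.09 [ 0.4869 -0.3382] 0.0487 [  216   141   204   196 29994]
```

View pics/w4.png

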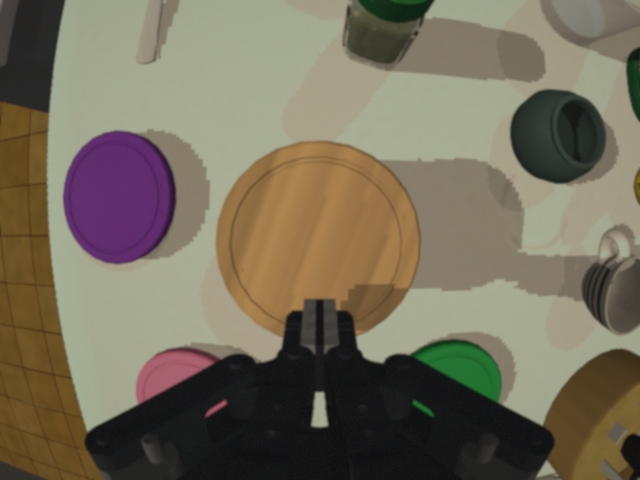

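```bash
python3 - <<'E'
from h import *
import station as st
press2(st,.487,-.3703,z0=.096,fmax=4.5)
s=st.observe(); w=st.camera("wrist"); cv2.imwrite("pics/w5.png",w["pixels"][:,:,::-1]);w=st.camera("scene"); cv2.imwrite("pics/s5.png",cv2.resize(w["pixels"][250:370,280:440,::-1],None,fx=4,fy=4,interpolation=2))
print(s["time"],s["tool_pos"],s["wrist_force"])
E
```

```text
0.0960 0.0957 0.37
0.0950 0.0951 0.66
0.0940 0.0940 -0.11
0.0930 0.0929 0.08
0.0920 0.0920 0.25
0.0910 0.0911 0.72
0.0900 0.0901 1.26
0.0895 0.0895 0.58
0.0885 0.0884 1.65
0.0880 0.0880 1.09
0.0870 0.0874 4.64
17.9917 [ 0.4871375  -0.37051774  0.08744955] [-0.22717148 -0.69477739  4.86828109]
```

View pics/w5.png

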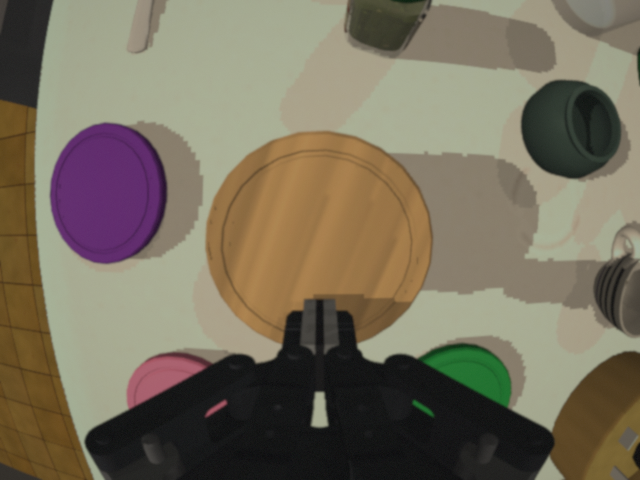

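View pics/s5.png

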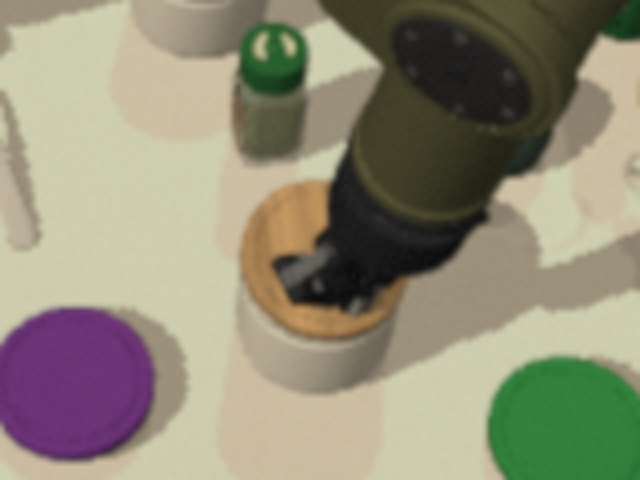

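```bash
python3 - <<'E'
from h import *
import station as st
for z in (.0867,.0864):
    st.move_linear([.487,-.3703,z],vel=.03); f=fz(st,3); print(z,st.observe()["tool_pos"][2],f[2])
    if f[2]>6: break
st.pause(.2)
st.move_linear([.487,-.3703,.11],vel=.1)
# vertical over centre
e=Ro.from_matrix(rot(0,(0,-1))).as_euler("xyz")
st.move_to([.487,-.3385,.125],e)
st.move_linear([.487,-.3385,.105],vel=.1)
s=st.observe(); w=st.camera("wrist"); cv2.imwrite("pics/w6.png",w["pixels"][:,:,::-1]); np.savez("w6.npz",**w)
print(s["time"],s["tool_pos"],s["ee_rot"]); seg(w,s,(320,240),280)
E
```

```text
0.0867 0.08739310700843751 7.2071512982575205
19.725 [ 0.48566406 -0.33945303  0.10385463] [-1.66240184  1.56817432  3.04764543]
0.085 [ 0.487 -0.338] 0.0493 [  222   193   201   170 23831]
0.09 [ 0.487  -0.3354] 0.0478 [  222   193   201   170 23831]
```

View pics/w6.png

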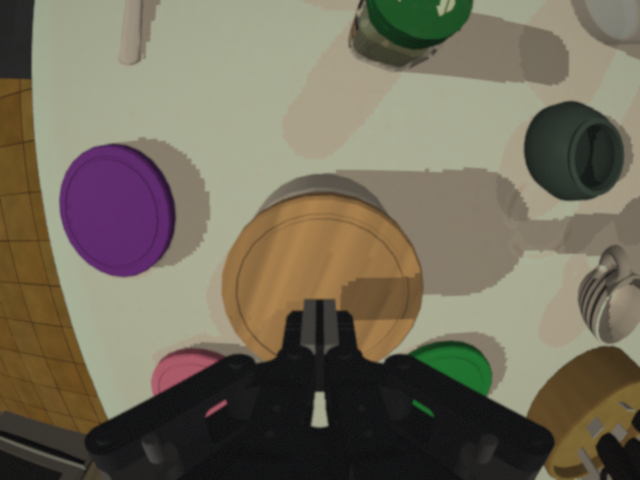

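```bash
python3 - <<'E'
from h import *
import station as st
b=fz(st,6)[2]; x,y=.487,-.3375; z=.092
st.move_linear([x,y,z],vel=.08)
while z>.0785:
    f=fz(st,3)[2]-b; p=st.observe()["tool_pos"]; print(f"{z:.4f} {p[2]:.4f} {f:.2f}")
    if f>18.5: break
    z-=.001 if f<11 else .0005; st.move_linear([x,y,z],vel=.03)
st.pause(.3)
for _ in range(2): print(fz(st,3)[2]-b,st.observe()["tool_pos"],st.observe()["time"])
E
```

```text
0.0920 0.0916 0.02
0.0910 0.0912 -0.39
0.0900 0.0901 0.34
0.0890 0.0898 4.84
0.0880 0.0892 7.57
0.0870 0.0884 9.52
0.0860 0.0875 9.54
0.0850 0.0865 9.68
0.0840 0.0855 9.66
0.0830 0.0852 14.04
0.0825 0.0852 17.29
0.0820 0.0852 20.63
20.22348130005942 [ 0.48737926 -0.337757    0.08515646] 23.8917
20.947337494033004 [ 0.48738108 -0.33776758  0.08515787] 23.9417
```

```bash
python3 - <<'E'
from h import *
import station as st
x,y=.487,-.3375
st.move_linear([x,y,.12],vel=.1)
e=Ro.from_matrix(rot(.2,(0,-1))).as_euler("xyz")
st.move_to([.488,-.368,.12],e); st.move_linear([.488,-.368,.105],vel=.1); st.pause(.2)
s=st.observe(); w=st.camera("wrist"); print(s["tool_pos"]); seg(w,s,(320,230))
cv2.imwrite("pics/w7.png",w["pixels"][:,:,::-1])
press2(st,.487,-.3703,z0=.094,fmax=3.5)
st.move_linear([.487,-.3703,.15],vel=.12)
st.move_linear([.45,-.12,.30],vel=.25); st.pause(.3)
c=st.camera("top"); cv2.imwrite("pics/top9.png",c["pixels"][:,:,::-1])
c=st.camera("scene"); cv2.imwrite("pics/s9.png",c["pixels"][:,:,::-1]); print(st.observe()["time"])
E
```

```text
[ 0.48847029 -0.36751403  0.1054243 ]
0.085 [ 0.4871 -0.3383] 0.0488 [  218   142   198   190 28398]
0.09 [ 0.4871 -0.3376] 0.0474 [  218   142   198   190 28398]
0.0940 0.0935 -0.59
0.0930 0.0931 -0.41
0.0920 0.0920 -0.75
0.0910 0.0910 -0.24
0.0900 0.0899 -0.30
0.0890 0.0889 -0.49
0.0880 0.0880 -0.56
0.0870 0.0870 -0.22
0.0860 0.0866 4.30
30.6333
```

View pics/s9.png

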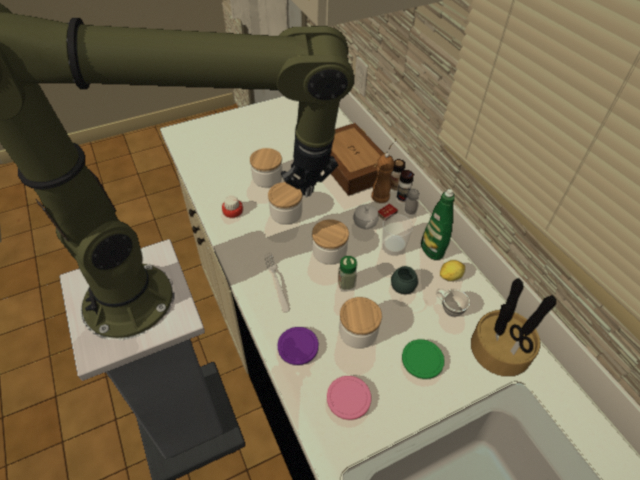

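View pics/w7.png

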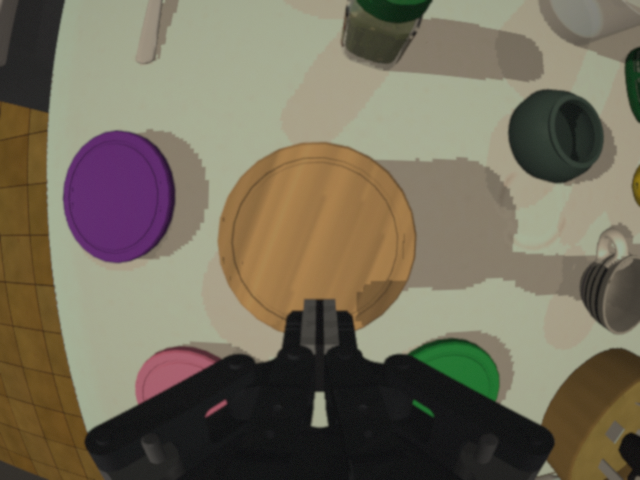

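The scene picture shows all the canisters, bowls and other things where they were: the pressed lid is at (361,315) and the other three wooden lids are at (266,160), (285,196) and (330,236). The wrist picture shows the pressed lid level. Its fitted radius now matches the home lids, and pressing its edge gives a firm stop. The arm is clear of everything.

```bash
python3 -c "
from station import *
finish_job()"
```

```text
the job is handed in; nothing more can be done
```

I found the lid that was not closed, pressed it home, and handed the job in at about 31 s. It was on the canister at about (0.487, -0.338), the rightmost of the four as seen from the robot.

**Finding it:** I pressed three lids near their edge.
- The lids at y ≈ 0.10 and y ≈ -0.08 stopped firmly at the home height. The first took about 11 N, because my steps were still coarse.
- The lid at y ≈ -0.34 touched about 5 mm higher. Its edge dipped about 4 mm under 1–2 N and then stopped at the rim, with up to about 7 N on it.
- I did not press the fourth lid, at y ≈ 0.27, because the loose one had already been found.

**Closing it:** I pressed it at the middle. It began to sink at about 10 N, reached the rim, and I held it at about 20 N with the fingertip height at 0.085 m, which is home.

**Last checks:**
- Pressing the same edge again gave a firm stop at 0.0866 m, the same as the home lids.
- The lid's apparent size in the wrist camera now matches the home lids.
- In the scene camera nothing appears to have moved, and the arm was clear.

**Disagreement:** my first estimate from the two fixed cameras wrongly pointed to the lid at y ≈ 0.10, probably because of a shadow across it. The edge press and the wrist camera corrected that.

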